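# Hang the loaded slide basket on the drip stand

## Robot

A 6-joint arm with a two-finger parallel gripper is mounted at the origin on a cart in front of the work surface, level with it; the furniture and walls round the work are solid. World frame = base frame: x ahead of the robot, y to its left, z up, the work surface at z = 0. Lengths are in mm, angles in rad, forces in N, time in s.
With the tool pointing down it reaches from about 325 to 850 mm from the base axis. Payload 15.5 kg.
Tool frame: the origin (TCP) lies at the very end of the fingers, on their centre line; the grasp point (between the pads) lies r.grip_point_offset behind it (r.grip_point_offset is the distance from the TCP to the grasp point, in mm); z points along the fingers, y is the line along which they close (so a half turn about z gives the same grasp; the last joint's range is limited). The gripper opens to 91 mm and grips with 3 to 60 N. Pads are 32 mm wide; open, the fingers measure 118 mm over their backs; the gripper's body (76 mm by 178 mm) begins 60 mm behind the grasp point.
Start: joints at [-1.442, 0.494, 1.345, -0, 1.302, -0.096], TCP at [139.321, -609.275, 213.915] pointing down, gripper open.
Joint ranges: [-2.91, 2.91], [-0.82, 2.16], [0.22, 2.67], [-1.22, 4.37], [0.12, 2.79], [-3.08, 3.08]. Speed limits (rad/s): [1.89, 1.89, 2.57, 3.01, 3.01, 3.01].

## Interface

Orientations are given as a unit quaternion [w, x, y, z].
In Python, from workcell import r gives the robot as it stands. The module is installed in compiled form; this text tells all that it offers.
- The arm moves only by the tool drive_tool, never from a script. Its argument "motion" is a list of rows, each an object with "dp": the shift along the tool's x, y, z in mm, a list of three; "twist": the turn, a rotation vector about the tool's x, y, z in degrees, a list of three. In form: [{"dp": [tx, ty, tz], "twist": [wx, wy, wz]}, ...]. A call has 1 to 12 rows; each row shifts and turns the commanded pose from where the row before left it, along the tool's axes as they then stand; what a row does not reach is not made up. A row lasts 1/12 s, in which the tool goes at most 41.7 mm and 7.16 degrees, less where a joint would pass 70% of its speed; a pose out of reach is approached as far as the arm can. A call with a gripper value outside its range is refused whole. "jaw" is the closure, from 0 (fully open) to 1 (shut), set as the call begins (left out, the last holds). The fingers move at their own pace and stop on an object; the grip force is fixed at half the most. Time passes only in rows, so rows that do not move let the fingers close. It gives the time, the measured TCP pose, the force, the opening and the grip force at its end, in the units of the state.
- r.sense(): the state, without advancing time (a new reading comes with each control period).
- r.camera(name): name is "side" or "top" or "wrist"; returns a dict with "color" (400x640x3 uint8, blue, green, red), "fx", "fy", "cx", "cy" (pixels), "D" ([k1, k2, p1, p2, k3] as OpenCV has them; the pictures are not rectified), "camera_from_world" (4x4, takes a point from world to camera coordinates). Camera axes: x right, y down, z forward; pixel columns grow to the right and rows downward; lengths in mm; the calibration is good to about 2 mm. A picture is of the moment at which its call begins. There is no depth.
- r.job_done(): hands the job in; it is judged then, once.
The state is a dict: "t": time; "q": joint angles; "dq": joint speeds; "tau": joint torques, N m; "tcp_pos": TCP position; "tool_rot": TCP orientation; "wrist_force": force on the tool from outside, world axes, zero at the start; "ft_torque": the same for the moment, N m; "width": finger opening in mm; "gripper_force": force on a finger pad.
Only numpy, scipy, OpenCV 4.12 (cv2) and the standard library are available. Lean on these libraries where they do the work, as an engineer would, in place of code of your own. Each camera call takes 0.05 s, during which the arm holds its last target. There are 200 camera calls.

## Task

Hang the slide basket that has the yellow grip (the one holding glass slides) on the drip stand to drain. First swing its wire bail upright while the basket still stands on the desk, then lift the basket by the bail and hook the bail over both prongs of the stand, so that it hangs there level, still and let go. Do not tip the slides out, and leave the empty basket with the blue grip where it stands.

Things in the scene. Friction and masses are not known exactly. Their poses are not given: they have to be found in the camera images.
- slide_basket: Loose steel basket holding ten glass slides; its wire bail has a yellow grip. 84 (own x) x 108 (y) x 46 mm high, 0.3 kg. Origin: centre of underside, z up. The bail pivots about the line through (0,0,50 mm) along own y; its arms pass outside the ends at y = +-64 mm. It starts flat to own -x (roughly toward the robot). Pivots turn easily: the bail falls if let go, the lifted basket levels itself.
- slide_basket_bail (a joint): Angle of the yellow-gripped basket's bail: 0 = lying flat to own -x, 1.57 = upright, 3.14 = flat to own +x.
- slide_basket_bar (a point): Middle of the bail's cross bar, 85 mm from the pivots; own y runs along the bar. 6 mm wire, straight to 58 mm either side; its middle 44 mm carry the yellow grip, a 12 mm thick sleeve that turns on the wire, so the bail turns easily while the grip is pinched across. Lying flat it is 50 mm above the desk, 37 mm free between grip and basket wall.
- hook_seat (a point): Where the middle of the bar's centre line lies when hung, 200 mm above the desk. Own x points from the prong tips back to the post, y along the hung bar, z up. Two prongs of 8 mm rod run along x at y = +-40 mm; grip and fingers fit between. Bring the bar in from -x above the tips, prongs under the bar and above the basket, then lower it into the troughs.
- drip_stand: Fixed steel stand, black rubber-coated prongs; origin on the desk 200 mm below hook_seat, same axes. Each prong: flat trough x -22 to 22 mm, its top at z 197 mm; front tip at x -30 turned up to z 216; behind it steps up to z 212 and runs back to a crossbar and one 12 mm post at x 95 (none above z 216). White drip tray below, 12 mm high, x -55 to 115, y +-75 mm.
- spare_basket: Bystander: an empty basket of the same make and size with a blue grip, its bail lying flat to its own -x side. Origin: centre of its underside.

How it is judged (in metres and radians):
On the way:
1. the yellow-gripped basket's bail is upright (72 to 108 degrees) while the basket stands on the desk (value of joint slide_basket_bail between 1.25 and 1.89 rad and height (world z) of slide_basket below 0.02 m), for 0.2 s.
At the end, for the whole second after the job is handed in: The bail's bar lies in the troughs of both prongs (its middle within 25 mm along the prongs, 20 mm sideways and 8 mm in height of the seat point), and the yellow-gripped basket hangs from it clear of the tray, level to 11 degrees and at rest (x of slide_basket_bar in the frame of hook_seat between -0.025 and 0.025 m and y of slide_basket_bar in the frame of hook_seat between -0.02 and 0.02 m and z of slide_basket_bar in the frame of hook_seat between -0.008 and 0.008 m and angle between slide_basket's own z axis and vertical below 0.2 rad and height (world z) of slide_basket above 0.045 m and linear speed of slide_basket below 0.06 m/s); the robot touches nothing.
It fails at once if the slides are tipped out (basket tilted more than 40 degrees) (angle between slide_basket's own z axis and vertical above 0.7 rad).
It fails at once if the blue-gripped spare basket is moved by more than 30 mm (distance of spare_basket from where it was at the start of the episode above 0.03 m).
It also fails if it takes over 51 s, if anything falls off the work surface, if the arm or the gripper's body presses on something with over 40 N, if the wrist force passes 120 N, or if a joint passes its speed limit or range.

## Working session

There is one attempt and no reset: what is moved stays moved. The work goes in short steps, Python scripts to look and compute and a tool call to move; the robot and the scene stay as the last step left them, time stands still between calls to the robot, and variables do not carry over. Pictures are saved under pics/ and viewed, at most 10 in all, crops included, and the job is handed in when it is done.

Besides the shell and the picture viewer there is one more tool, called after "Call:" as name(argument=value, ...), one argument or row to a line, values as JSON. drive_tool: Moves the arm, as the interface text tells. Its arguments: {"type":"object","properties":{"motion":{"type":"array"},"jaw":{"type":"number"}},"required":["motion"]}

```bash
mkdir -p pics
cat > h.py <<'E'
import numpy as np, cv2
from workcell import r
def ray(c,uv):
    K=np.array([[c['fx'],0,c['cx']],[0,c['fy'],c['cy']],[0,0,1]])
    p=cv2.undistortPoints(np.array(uv,float).reshape(-1,1,2),K,np.array(c['D'],float)).reshape(-1,2)
    T=np.array(c['camera_from_world']);R=T[:3,:3]
    return -R.T@T[:3,3], np.c_[p,np.ones(len(p))]@R
def onz(c,uv,z):
    o,d=ray(c,uv); return o+d*((z-o[2])/d[:,2])[:,None]
def tri(c1,u1,c2,u2):
    A=0;b=0
    for c,u in((c1,u1),(c2,u2)):
        o,d=ray(c,[u]);d=d[0]/np.linalg.norm(d[0]);P=np.eye(3)-np.outer(d,d);A=A+P;b=b+P@o
    return np.linalg.solve(A,b)
E
python3 - <<'E'
from h import *
for n in('side','top'):
    c=r.camera(n);cv2.imwrite(f'pics/{n}0.png',c['color']);np.save(n+'.npy',c,allow_pickle=True)
    print(n,c['fx'],np.round(ray(c,[[320,200]]),2)[0] if 0 else [np.round(a,2) for a in ray(c,[[320,200]])])
    hsv=cv2.cvtColor(c['color'],cv2.COLOR_BGR2HSV)
    for k,lo,hi in(('yel',(20,120,90),(35,255,255)),('blue',(95,120,60),(130,255,255))):
        m=cv2.inRange(hsv,lo,hi);nn,_,st,ce=cv2.connectedComponentsWithStats(m)
        for i in range(1,nn):
            if st[i,4]>30:print(k,st[i],ce[i].round(1))
s=r.sense();print(s,r.grip_point_offset)
E
```

```text
side 388.0399165687848 [array([ 425.01, -738.32,  577.27]), array([[ 0.11,  0.85, -0.52]])]
yel [307 279  11  20 109] [312.1 288.3]
yel [ 491  332   64   68 2185] [516.2 376.7]
top 373.021318085094 [array([409.46, -16.72, 988.46]), array([[ 0.12, -0.01, -0.99]])]
yel [ 452   80   61   51 1093] [470.1 113.9]
yel [377 215  18   7  85] [385.7 218.2]
blue [435 147   9  21  48] [438.5 159.1]
blue [220 232  18   6  76] [228.2 234.6]
blue [451 243  31  30 330] [466.  256.5]
{'t': 0.1, 'q': array([-1.44147153e+00,  4.94155750e-01,  1.34606582e+00, -2.50418108e-05,
        1.30252568e+00, -9.54999073e-02]), 'dq': array([-0.00061537, -0.00241403, -0.00127728, -0.00021921,  0.00058706,
       -0.00117141]), 'tau': array([ 1.51505006e-03, -8.80241060e+01, -3.82543981e+01,  7.06262654e-02,
        4.83960437e-02, -2.61413163e-05]), 'tcp_pos': array([ 139.28382286, -608.92061047,  213.37745879]), 'tool_rot': array([-5.77008425e-04,  9.93687844e-01,  1.12179036e-01, -2.18324035e-05]), 'wrist_force': array([-1.02689349,  0.89913113, -0.01900288]), 'ft_torque': array([0.01416279, 0.04343718, 0.01821325]), 'gripper_force': 0.0, 'width': 91.1875341129553} 18.8
```

View pics/top0.png

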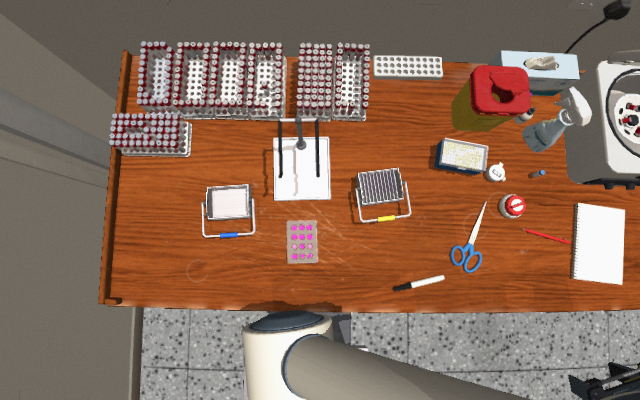

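View pics/side0.png

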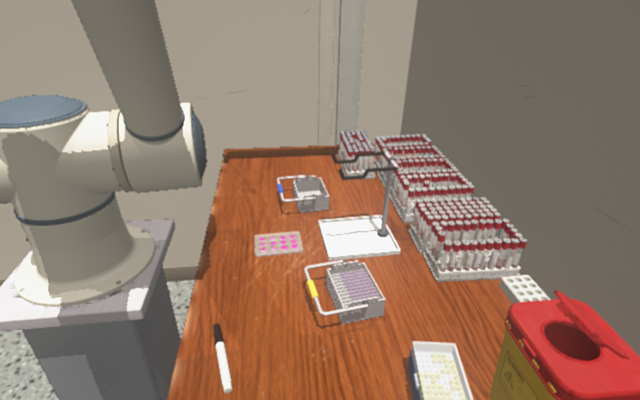

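Top view: yellow grip at about (386,218), its basket at (380,187), the stand's tray at (302,168) with prong tips near (280,178) and (318,178), and the blue-gripped spare at (228,210). The side view agrees: yellow grip at (312,288), prongs at about (345,165).

Run:
```python
from h import *
t=np.load('top.npy',allow_pickle=True).item();s=np.load('side.npy',allow_pickle=True).item()
print('grip tri',tri(t,(385.7,218.2),s,(312.1,288.3)).round(1), onz(t,[[385.7,218.2]],50).round(1))
hsv=cv2.cvtColor(t['color'],cv2.COLOR_BGR2HSV)
m=cv2.inRange(hsv,(20,120,90),(35,255,255));m[:,:370]=0;m[:210]=0;m[230:]=0;m[:,405:]=0
p=onz(t,np.argwhere(m)[:,::-1],50)[:,:2];w,v=np.linalg.eigh(np.cov(p.T));print('grip dir',v[:,1],np.degrees(np.arctan2(-v[0,1],v[1,1])))
# tray
w=cv2.inRange(hsv,(0,0,170),(180,60,255));w[:130]=0;w[205:]=0;w[:,:265]=0;w[:,340:]=0
w=cv2.morphologyEx(w,cv2.MORPH_CLOSE,np.ones((9,9)))
cn=max(cv2.findContours(w,0,2)[0],key=cv2.contourArea);q=onz(t,cn[:,0],12)[:,:2].astype(np.float32)
print('tray',cv2.minAreaRect(q),cv2.boxPoints(cv2.minAreaRect(q)))
# prongs
b=cv2.inRange(hsv,(0,0,0),(180,255,60));b[:115]=0;b[190:]=0
for lo,hi in((274,287),(312,325)):
    a=np.argwhere(b[:,lo:hi])[:,::-1]+[lo,0]
    for z in(200,):
        P=onz(t,a,z)[:,:2];w_,v=np.linalg.eigh(np.cov(P.T));print('prong',len(a),a.min(0),a.max(0),P.mean(0),v[:,1],P.min(0),P.max(0))
c=t['color'][110:240,250:430];cv2.imwrite('pics/c1.png',cv2.resize(c,None,fx=4.4,fy=4.4,interpolation=cv2.INTER_CUBIC))
c=s['color'][130:330,270:420];cv2.imwrite('pics/c2.png',cv2.resize(c,None,fx=3,fy=3,interpolation=cv2.INTER_CUBIC))
```

```text
grip tri [ 482.5 -196.2   52.8] [[ 483.1 -196.7   50. ]]
grip dir [-0.16583617  0.98615332] 9.545812471133019
tray ((616.478759765625, 21.504730224609375), (172.11334228515625, 149.95762634277344), 2.7614760398864746) [[526.90967  92.25042]
 [534.1344  -57.53307]
 [706.04785 -49.24096]
 [698.8231  100.54253]]
prong 116 [278 121] [281 177] [617.27919372  61.71536544] [-0.99814913 -0.06081375] [555.33628567  57.35071477] [680.27875894  68.2149532 ]
prong 131 [315 120] [318 176] [626.00717875 -18.42552467] [-0.99865437 -0.05185991] [559.28693576 -22.04875749] [684.51971439 -13.01201617]
```

View pics/c1.png

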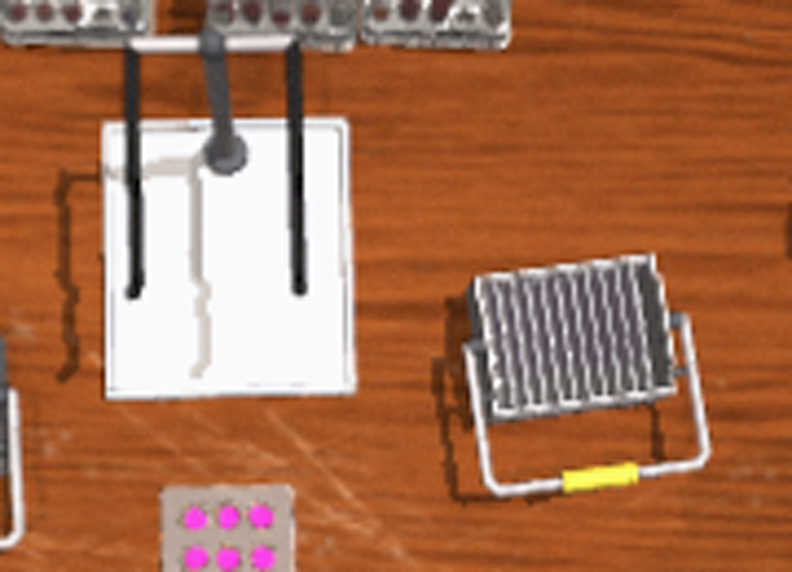

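View pics/c2.png

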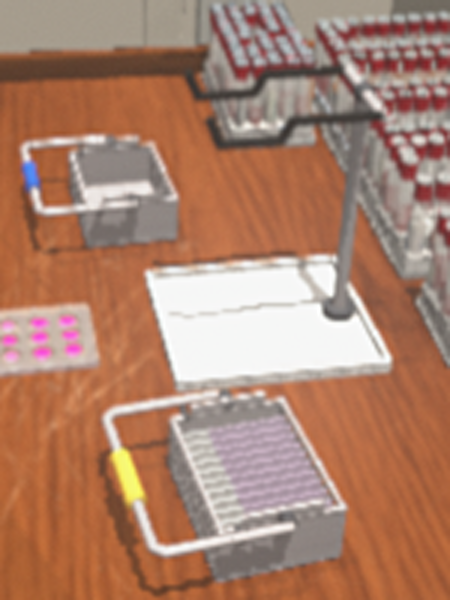

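The crops show the bail corners at crop pixels (490,490) and (705,465), and the prongs running parallel to the tray. Next I'll get the basket yaw and start the move by rotating the tool.

```bash
cat >> h.py <<'E'
def delta(target,yaw):
    """shift in tool axes; yaw = world angle (deg) of tool y; also wanted twist z"""
    from scipy.spatial.transform import Rotation as Ro
    s=r.sense();q=s['tool_rot'];R=Ro.from_quat([q[1],q[2],q[3],q[0]]).as_matrix()
    print('t',s['t'],'tcp',s['tcp_pos'].round(1),'w',round(s['width'],1),'yaw',np.degrees(np.arctan2(R[1,1],R[0,1])).round(2),'tilt',(R[:,2]).round(4),'q',s['q'].round(2),'F',s['wrist_force'].round(1))
    print('dp',(R.T@(np.array(target)-s['tcp_pos'])).round(1),'twz',-(yaw-np.degrees(np.arctan2(R[1,1],R[0,1]))).round(2))
E
python3 - <<'E'
from h import *
t=np.load('top.npy',allow_pickle=True).item()
p=onz(t,np.array([[490,490],[705,465],[470,347],[685,320]])/4.4+[250,110],50)[:,:2]
a=lambda d:np.degrees(np.arctan2(d[1],d[0])).round(1)
print(p.round(1),(p[:2].mean(0)).round(1),a(p[0]-p[1])-90,a(p[2]-p[0]),a(p[3]-p[1]))
delta([482.7,-196.5,150],8.5)
E
```

```text
[[ 473.9 -134.8]
 [ 490.6 -259.7]
 [ 556.7 -122.8]
 [ 575.4 -248.9]] [ 482.3 -197.3] 7.599999999999994 8.3 7.2
t 0.1 tcp [ 139.3 -608.9  213.4] w 91.2 yaw -77.12 tilt [-2.0e-04  1.1e-03 -1.0e+00] q [-1.44  0.49  1.35 -0.    1.3  -0.1 ] F [-1.   0.9 -0. ]
dp [ 426.7 -325.4   63.8] twz -85.62
```

Call:
drive_tool(
  motion=[
    {"dp": [0,0,0],"twist": [0,0,-7.1]},
    {"dp": [0,0,0],"twist": [0,0,-7.1]},
    {"dp": [0,0,0],"twist": [0,0,-7.1]},
    {"dp": [0,0,0],"twist": [0,0,-7.1]},
    {"dp": [0,0,0],"twist": [0,0,-7.1]},
    {"dp": [0,0,0],"twist": [0,0,-7.1]},
    {"dp": [0,0,0],"twist": [0,0,-7.1]},
    {"dp": [0,0,0],"twist": [0,0,-7.1]},
    {"dp": [0,0,0],"twist": [0,0,-7.1]},
    {"dp": [0,0,0],"twist": [0,0,-7.1]},
    {"dp": [0,0,0],"twist": [0,0,-7.1]},
    {"dp": [0,0,0],"twist": [0,0,-7.1]},
  ],
  jaw=0.5,
)

```text
t: 1.1
tcp_pos: [139.3, -609.0, 213.6]
tool_rot: [-0.0, 0.653, 0.757, 0.0]
wrist_force: [0.5, 0.7, 0.2]
width: 45.6
gripper_force: 0.0
```

```bash
python3 -c "
from h import *
delta([482.5,-196.7,150],8)"
```

```text
t 1.1 tcp [ 139.3 -609.   213.6] w 45.6 yaw 8.43 tilt [-1.e-04  8.e-04 -1.e+00] q [-1.44  0.49  1.35 -0.    1.3  -1.59] F [0.5 0.7 0.2]
dp [357.5 400.   63.8] twz 0.43
```

Call:
drive_tool(
  motion=[
    {"dp": [15,17,2],"twist": [0,0,0]},
    {"dp": [15,17,2],"twist": [0,0,0]},
    {"dp": [15,17,2],"twist": [0,0,0]},
    {"dp": [15,17,2],"twist": [0,0,0]},
    {"dp": [15,17,2],"twist": [0,0,0]},
    {"dp": [15,17,2],"twist": [0,0,0]},
    {"dp": [15,17,2],"twist": [0,0,0]},
    {"dp": [15,17,2],"twist": [0,0,0]},
    {"dp": [15,17,2],"twist": [0,0,0]},
    {"dp": [15,17,2],"twist": [0,0,0]},
    {"dp": [15,17,2],"twist": [0,0,0]},
    {"dp": [15,17,2],"twist": [0,0,0]},
  ],
)

```text
t: 2.1
tcp_pos: [316.5, -401.3, 189.6]
tool_rot: [-0.0, 0.656, 0.755, 0.0]
wrist_force: [0.3, 0.2, 0.1]
width: 45.8
gripper_force: 0.0
```

Call:
drive_tool(
  motion=[
    {"dp": [15,17,2],"twist": [0,0,0]},
    {"dp": [15,17,2],"twist": [0,0,0]},
    {"dp": [15,17,2],"twist": [0,0,0]},
    {"dp": [15,17,2],"twist": [0,0,0]},
    {"dp": [15,17,2],"twist": [0,0,0]},
    {"dp": [15,17,2],"twist": [0,0,0]},
    {"dp": [15,17,2],"twist": [0,0,0]},
    {"dp": [15,17,2],"twist": [0,0,0]},
    {"dp": [15,17,2],"twist": [0,0,0]},
    {"dp": [15,17,2],"twist": [0,0,0]},
    {"dp": [8,8,0],"twist": [0,0,0]},
    {"dp": [0,0,0],"twist": [0,0,0.4]},
  ],
)

```text
t: 3.1
tcp_pos: [470.8, -219.4, 169.7]
tool_rot: [-0.0, 0.657, 0.754, 0.0]
wrist_force: [-0.5, -1.1, 0.3]
width: 45.4
gripper_force: 0.0
```

Run:
```python
from h import *
c=r.camera('wrist');cv2.imwrite('pics/w1.png',c['color'])
hsv=cv2.cvtColor(c['color'],cv2.COLOR_BGR2HSV);m=cv2.inRange(hsv,(20,120,90),(35,255,255))
n,_,st,ce=cv2.connectedComponentsWithStats(m)
for i in range(1,n):
    if st[i,4]>60: print(st[i],onz(c,[ce[i]],50).round(1))
delta([482.5,-196.7,31],8)
```

```text
[327 149  13  44 519] [[ 481.4 -195.6   50. ]]
t 3.15 tcp [ 470.2 -220.4  169.8] w 45.5 yaw 7.73 tilt [-4.e-04  1.e-04 -1.e+00] q [-0.55  0.4   1.66 -0.    1.08 -0.69] F [-1.   0.1 -0.1]
dp [ 21.8  15.5 138.8] twz -0.27
```

View pics/w1.png

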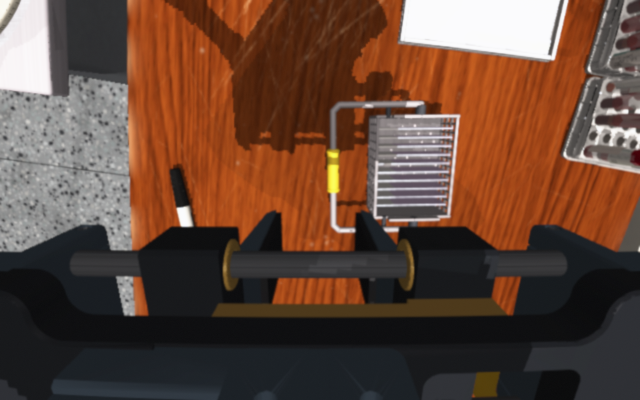

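The wrist view shows the yellow grip at (333,171) with the bar parallel to the tool's x axis, so the yaw is good and the grip is at about (482,-196). Next I'll centre over it and go down.

Call:
drive_tool(
  motion=[
    {"dp": [6,4,10],"twist": [0,0,0]},
    {"dp": [6,4,14],"twist": [0,0,0]},
    {"dp": [6,4,14],"twist": [0,0,0]},
    {"dp": [4,3,14],"twist": [0,0,0]},
    {"dp": [0,0,14],"twist": [0,0,0]},
    {"dp": [0,0,14],"twist": [0,0,0]},
    {"dp": [0,0,14],"twist": [0,0,0]},
    {"dp": [0,0,14],"twist": [0,0,0]},
    {"dp": [0,0,14],"twist": [0,0,0]},
    {"dp": [0,0,10],"twist": [0,0,0]},
    {"dp": [0,0,6],"twist": [0,0,0]},
    {"dp": [0,0,0],"twist": [0,0,0]},
  ],
  jaw=0.6,
)

```text
t: 4.15
tcp_pos: [481.1, -197.1, 30.7]
tool_rot: [-0.001, 0.658, 0.753, -0.0]
wrist_force: [-0.3, 0.8, -0.3]
width: 36.4
gripper_force: 0.0
```

Call:
drive_tool(
  motion=[
    {"dp": [0,0,0],"twist": [0,0,0]},
    {"dp": [0,0,0],"twist": [0,0,0]},
    {"dp": [0,0,0],"twist": [0,0,0]},
    {"dp": [0,0,0],"twist": [0,0,0]},
    {"dp": [0,0,0],"twist": [0,0,0]},
    {"dp": [0,0,0],"twist": [0,0,0]},
    {"dp": [0,0,0],"twist": [0,0,0]},
    {"dp": [0,0,0],"twist": [0,0,0]},
  ],
  jaw=1.0,
)

```text
t: 4.82
tcp_pos: [482.0, -197.2, 32.1]
tool_rot: [0.0, 0.658, 0.753, -0.0]
wrist_force: [-1.9, -0.9, 2.5]
width: 11.5
gripper_force: 30.0
```

```bash
python3 -c "
from h import *
delta([482,-196.2,31],8);print(r.sense()['gripper_force'])"
```

```text
t 4.8167 tcp [ 482.  -197.2   32.1] w 11.5 yaw 7.69 tilt [ 2.e-04 -2.e-04 -1.e+00] q [-0.5   0.61  1.78 -0.    0.75 -0.64] F [-1.9 -0.9  2.5]
dp [1.  0.1 1.1] twz -0.31
29.969400465488434
```

Call:
drive_tool(
  motion=[
    {"dp": [0,0.3,-7.4],"twist": [0,0,0]},
    {"dp": [0,1,-7.4],"twist": [0,0,0]},
    {"dp": [0,1.6,-7.2],"twist": [0,0,0]},
    {"dp": [0,2.2,-7.1],"twist": [0,0,0]},
    {"dp": [0,2.8,-6.8],"twist": [0,0,0]},
    {"dp": [0,3.5,-6.6],"twist": [0,0,0]},
    {"dp": [0,4,-6.2],"twist": [0,0,0]},
    {"dp": [0,4.5,-5.9],"twist": [0,0,0]},
    {"dp": [0,5,-5.5],"twist": [0,0,0]},
    {"dp": [0,5.5,-5],"twist": [0,0,0]},
    {"dp": [0,5.9,-4.5],"twist": [0,0,0]},
    {"dp": [0,6.2,-4],"twist": [0,0,0]},
  ],
)

```text
t: 5.82
tcp_pos: [524.5, -191.3, 106.2]
tool_rot: [-0.0, 0.658, 0.753, -0.0]
wrist_force: [-4.7, 1.2, 5.4]
width: 11.2
gripper_force: 30.0
```

Call:
drive_tool(
  motion=[
    {"dp": [0,6.6,-3.5],"twist": [0,0,0]},
    {"dp": [0,6.8,-2.8],"twist": [0,0,0]},
    {"dp": [0,7.1,-2.2],"twist": [0,0,0]},
    {"dp": [0,7.2,-1.6],"twist": [0,0,0]},
    {"dp": [0,7.4,-1],"twist": [0,0,0]},
    {"dp": [0,7.4,-0.3],"twist": [0,0,0]},
    {"dp": [0,0,0],"twist": [0,0,0]},
    {"dp": [0,0,0],"twist": [0,0,0]},
    {"dp": [0,0,0],"twist": [0,0,0]},
    {"dp": [0,0,0],"twist": [0,0,0]},
  ],
)

```text
t: 6.65
tcp_pos: [566.9, -185.6, 117.4]
tool_rot: [0.0, 0.658, 0.753, 0.0]
wrist_force: [-0.9, 4.2, 9.0]
width: 11.4
gripper_force: 30.0
```

Run:
```python
from h import *
delta([566,-185,116],8)
a=r.camera('side')['color'][180:340,230:430];b=r.camera('top')['color'][110:270,290:450]
cv2.imwrite('pics/s2.png',np.hstack([cv2.resize(x,None,fx=f,fy=f) for x,f in((a,2.2),(b,2.2))]))
```

```text
t 6.65 tcp [ 566.9 -185.6  117.4] w 11.4 yaw 7.69 tilt [ 0.0013  0.     -1.    ] q [-0.42  0.56  1.53  0.    1.05 -0.55] F [-0.9  4.2  9. ]
dp [ 0.7 -0.8  1.4] twz -0.31
```

View pics/s2.png

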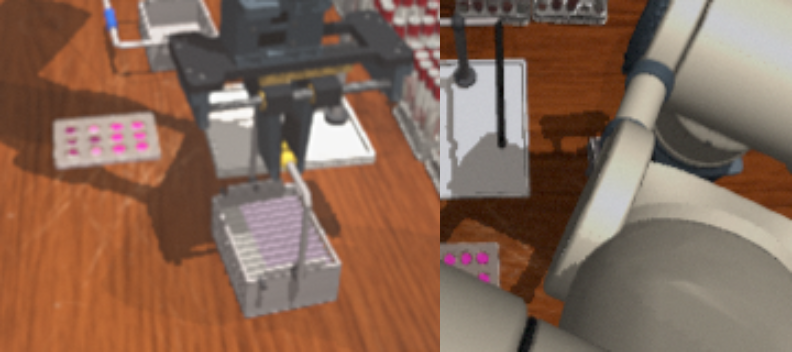

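The side crop shows the bail standing upright above the slide basket, which is still on the desk. The yellow grip is in the fingers at about (288,155). Now I'll lift.

Call:
drive_tool(
  motion=[
    {"dp": [0,0,-3],"twist": [0,0,0]},
    {"dp": [0,0,-6],"twist": [0,0,0]},
    {"dp": [0,0,-9],"twist": [0,0,0]},
    {"dp": [0,0,-11],"twist": [0,0,0.5]},
    {"dp": [0,0,-11],"twist": [0,0,0.5]},
    {"dp": [0,0,-11],"twist": [0,0,0.5]},
    {"dp": [0,0,-11],"twist": [0,0,0.5]},
    {"dp": [0,0,-11],"twist": [0,0,0.5]},
    {"dp": [0,0,-11],"twist": [0,0,0.5]},
    {"dp": [0,0,-9],"twist": [0,0,0.5]},
    {"dp": [0,0,-7],"twist": [0,0,0.6]},
    {"dp": [0,0,-4],"twist": [0,0,0.6]},
  ],
)

```text
t: 7.75
tcp_pos: [566.4, -185.9, 222.0]
tool_rot: [0.0, 0.689, 0.725, 0.0]
wrist_force: [0.7, -0.8, -2.8]
width: 11.5
gripper_force: 30.0
```

```bash
python3 -c "
from h import *
delta([491.6,15,221.2],3)"
```

```text
t 7.75 tcp [ 566.4 -185.9  222. ] w 11.5 yaw 2.92 tilt [ 9.e-04 -4.e-04 -1.e+00] q [-0.42  0.44  1.41  0.    1.29 -0.47] F [ 0.7 -0.8 -2.8]
dp [204.4 -64.5   0.7] twz -0.08
```

Call:
drive_tool(
  motion=[
    {"dp": [0,-2,0],"twist": [0,0,0]},
    {"dp": [1,-4,0],"twist": [0,0,0]},
    {"dp": [2,-6,0],"twist": [0,0,0]},
    {"dp": [3,-7,0],"twist": [0,0,0]},
    {"dp": [4,-7,0],"twist": [0,0,0]},
    {"dp": [5,-7,0],"twist": [0,0,0]},
    {"dp": [6,-7,0],"twist": [0,0,0]},
    {"dp": [7,-7,0],"twist": [0,0,0]},
    {"dp": [8,-6,0],"twist": [0,0,0]},
    {"dp": [9,-5,0],"twist": [0,0,0]},
    {"dp": [9,-4,0],"twist": [0,0,0]},
    {"dp": [9,-3,0],"twist": [0,0,0]},
  ],
)

```text
t: 8.75
tcp_pos: [497.4, -125.2, 221.0]
tool_rot: [0.0, 0.688, 0.725, 0.0]
wrist_force: [-0.2, 0.1, -2.5]
width: 11.2
gripper_force: 30.0
```

Call:
drive_tool(
  motion=[
    {"dp": [9,0,0],"twist": [0,0,0]},
    {"dp": [9,0,0],"twist": [0,0,0]},
    {"dp": [9,0,0],"twist": [0,0,0]},
    {"dp": [9,0,0],"twist": [0,0,0]},
    {"dp": [9,0,0],"twist": [0,0,0]},
    {"dp": [9,0,0],"twist": [0,0,0]},
    {"dp": [9,0,0],"twist": [0,0,0]},
    {"dp": [9,0,0],"twist": [0,0,0]},
    {"dp": [9,0,0],"twist": [0,0,0]},
    {"dp": [9,0,0],"twist": [0,0,0]},
    {"dp": [9,0,0],"twist": [0,0,0]},
    {"dp": [9,0,0],"twist": [0,0,0]},
  ],
)

```text
t: 9.75
tcp_pos: [492.3, -17.5, 220.9]
tool_rot: [-0.0, 0.688, 0.725, 0.0]
wrist_force: [-0.1, 0.9, -3.5]
width: 11.0
gripper_force: 30.0
```

Call:
drive_tool(
  motion=[
    {"dp": [8,0,0],"twist": [0,0,0]},
    {"dp": [7,0,0],"twist": [0,0,0]},
    {"dp": [6,0,0],"twist": [0,0,0]},
    {"dp": [5,0,0],"twist": [0,0,0]},
    {"dp": [4,0,0],"twist": [0,0,0]},
    {"dp": [2,0,0],"twist": [0,0,0]},
    {"dp": [1,0,0],"twist": [0,0,0]},
    {"dp": [0,0,0],"twist": [0,0,0]},
    {"dp": [0,0,0],"twist": [0,0,0]},
    {"dp": [0,0,0],"twist": [0,0,0]},
    {"dp": [0,0,0],"twist": [0,0,0]},
    {"dp": [0,0,0],"twist": [0,0,0]},
  ],
)

```text
t: 10.75
tcp_pos: [490.7, 14.4, 220.9]
tool_rot: [0.0, 0.689, 0.725, -0.0]
wrist_force: [0.6, -0.5, -3.5]
width: 11.2
gripper_force: 30.0
```

Run:
```python
from h import *
delta([491.6,15,221.2],3);delta([586.5,20,221.2],3)
c=r.camera('side');cv2.imwrite('pics/s3.png',cv2.resize(c['color'][80:300,230:450],None,fx=2.6,fy=2.6))
```

```text
t 10.75 tcp [490.7  14.4 220.9] w 11.2 yaw 2.96 tilt [-0. -0. -1.] q [-0.09  0.3   1.66 -0.    1.19 -0.14] F [ 0.6 -0.5 -3.5]
dp [ 0.6  0.9 -0.3] twz -0.04
t 10.75 tcp [490.7  14.4 220.9] w 11.2 yaw 2.96 tilt [-0. -0. -1.] q [-0.09  0.3   1.66 -0.    1.19 -0.14] F [ 0.6 -0.5 -3.5]
dp [ 0.6 96.  -0.3] twz -0.04
```

View pics/s3.png

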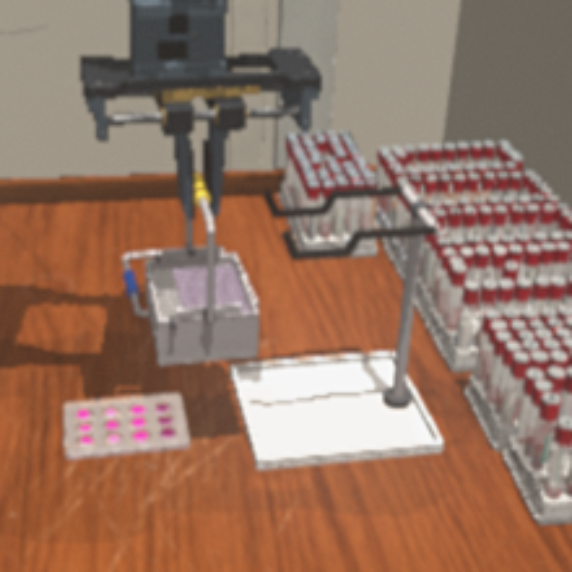

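The side crop shows the basket hanging level from the grip in front of the prongs. The bar (z about 240) is above the tips, and the basket is below the prong level. Now I'll move in.

Call:
drive_tool(
  motion=[
    {"dp": [0,1,0],"twist": [0,0,0]},
    {"dp": [0,3,0],"twist": [0,0,0]},
    {"dp": [0,5,0],"twist": [0,0,0]},
    {"dp": [0,6,0],"twist": [0,0,0]},
    {"dp": [0,6,0],"twist": [0,0,0]},
    {"dp": [0,6,0],"twist": [0,0,0]},
    {"dp": [0,6,0],"twist": [0,0,0]},
    {"dp": [0,6,0],"twist": [0,0,0]},
    {"dp": [0,6,0],"twist": [0,0,0]},
    {"dp": [0,6,0],"twist": [0,0,0]},
    {"dp": [0,6,0],"twist": [0,0,0]},
    {"dp": [0,6,0],"twist": [0,0,0]},
  ],
)

```text
t: 11.8
tcp_pos: [554.2, 17.9, 220.9]
tool_rot: [-0.0, 0.688, 0.725, 0.0]
wrist_force: [-1.3, -0.0, -3.7]
width: 11.2
gripper_force: 30.0
```

Call:
drive_tool(
  motion=[
    {"dp": [0,6,0],"twist": [0,0,0]},
    {"dp": [0,6,0],"twist": [0,0,0]},
    {"dp": [0,6,0],"twist": [0,0,0]},
    {"dp": [0,6,0],"twist": [0,0,0]},
    {"dp": [0,5,0],"twist": [0,0,0]},
    {"dp": [0,3,0],"twist": [0,0,0]},
    {"dp": [0,1,0],"twist": [0,0,0]},
    {"dp": [0,0,0],"twist": [0,0,0]},
    {"dp": [0,0,0],"twist": [0,0,0]},
    {"dp": [0,0,0],"twist": [0,0,0]},
  ],
)

```text
t: 12.63
tcp_pos: [586.3, 19.6, 221.0]
tool_rot: [-0.0, 0.688, 0.725, -0.0]
wrist_force: [-0.5, 0.0, -3.9]
width: 11.3
gripper_force: 30.0
```

Run:
```python
from h import *
delta([586.5,20,182],3)
c=r.camera('side');cv2.imwrite('pics/s4.png',cv2.resize(c['color'][100:260,290:450],None,fx=3.6,fy=3.6))
```

```text
t 12.6333 tcp [586.3  19.6 221. ] w 11.3 yaw 2.98 tilt [-1.e-04 -0.e+00 -1.e+00] q [-0.07  0.43  1.43 -0.    1.28 -0.12] F [-0.5  0.  -3.9]
dp [ 0.4  0.2 39. ] twz -0.02
```

View pics/s4.png

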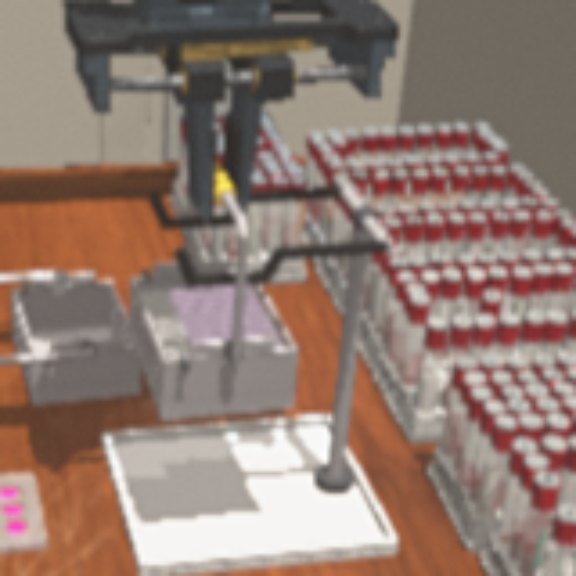

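The side crop shows the bar above the trough of the near prong (about x 190 to 262), with the bail arm passing outside the prong at (240,270). Now I'll lower it.

Call:
drive_tool(
  motion=[
    {"dp": [0,0,2],"twist": [0,0,0]},
    {"dp": [0,0,4],"twist": [0,0,0]},
    {"dp": [0,0,5],"twist": [0,0,0]},
    {"dp": [0,0,5],"twist": [0,0,0]},
    {"dp": [0,0,5],"twist": [0,0,0]},
    {"dp": [0,0,5],"twist": [0,0,0]},
    {"dp": [0,0,4],"twist": [0,0,0]},
    {"dp": [0,0,3],"twist": [0,0,0]},
    {"dp": [0,0,2],"twist": [0,0,0]},
    {"dp": [0,0,2],"twist": [0,0,0]},
    {"dp": [0,0,1],"twist": [0,0,0]},
    {"dp": [0,0,0],"twist": [0,0,0]},
  ],
)

```text
t: 13.68
tcp_pos: [586.5, 19.6, 182.8]
tool_rot: [-0.0, 0.688, 0.725, -0.0]
wrist_force: [-0.7, 0.4, -4.0]
width: 11.4
gripper_force: 30.0
```

Run:
```python
from h import *
delta([586.5,20,181.2],3)
```

```text
t 13.6833 tcp [586.5  19.6 182.8] w 11.4 yaw 2.98 tilt [-1.e-04 -0.e+00 -1.e+00] q [-0.07  0.47  1.48 -0.    1.19 -0.12] F [-0.7  0.4 -4. ]
dp [0.4 0.  1.6] twz -0.02
```

Weight is still on the gripper, so I'll lower in small steps.

Call:
drive_tool(
  motion=[
    {"dp": [0,0,0.5],"twist": [0,0,0]},
    {"dp": [0,0,0.5],"twist": [0,0,0]},
    {"dp": [0,0,0.5],"twist": [0,0,0]},
    {"dp": [0,0,0.5],"twist": [0,0,0]},
    {"dp": [0,0,0],"twist": [0,0,0]},
    {"dp": [0,0,0],"twist": [0,0,0]},
  ],
)

```text
t: 14.18
tcp_pos: [586.8, 19.5, 181.8]
tool_rot: [0.0, 0.688, 0.725, 0.0]
wrist_force: [-3.1, -1.3, 8.8]
width: 11.3
gripper_force: 30.0
```

Seated: the vertical force flipped to +8.8 N. Now I'll release.

Call:
drive_tool(
  motion=[
    {"dp": [0,0,0],"twist": [0,0,0]},
    {"dp": [0,0,0],"twist": [0,0,0]},
    {"dp": [0,0,0],"twist": [0,0,0]},
    {"dp": [0,0,0],"twist": [0,0,0]},
    {"dp": [0,0,0],"twist": [0,0,0]},
    {"dp": [0,0,0],"twist": [0,0,0]},
  ],
  jaw=0.6,
)

```text
t: 14.68
tcp_pos: [586.6, 19.5, 180.9]
tool_rot: [-0.0, 0.688, 0.725, -0.0]
wrist_force: [-0.2, 0.2, 0.8]
width: 36.4
gripper_force: 0.0
```

Call:
drive_tool(
  motion=[
    {"dp": [0,0,-3],"twist": [0,0,0]},
    {"dp": [0,0,-6],"twist": [0,0,0]},
    {"dp": [0,0,-10],"twist": [0,0,0]},
    {"dp": [0,0,-12],"twist": [0,0,0]},
    {"dp": [0,0,-12],"twist": [0,0,0]},
    {"dp": [0,0,-12],"twist": [0,0,0]},
    {"dp": [0,0,-12],"twist": [0,0,0]},
    {"dp": [0,0,-12],"twist": [0,0,0]},
    {"dp": [0,0,-10],"twist": [0,0,0]},
    {"dp": [0,0,-6],"twist": [0,0,0]},
    {"dp": [0,0,-3],"twist": [0,0,0]},
    {"dp": [0,0,0],"twist": [0,0,0]},
  ],
)

```text
t: 15.68
tcp_pos: [586.7, 19.5, 279.6]
tool_rot: [0.0, 0.688, 0.725, 0.0]
wrist_force: [0.4, 0.8, -0.3]
width: 36.5
gripper_force: 0.0
```

Run:
```python
from h import *
delta([586.5,20,181.2],3)
P=[]
for k in range(4):
    c=r.camera('side');hsv=cv2.cvtColor(c['color'],cv2.COLOR_BGR2HSV);m=cv2.inRange(hsv,(20,120,90),(35,255,255));m[:,420:]=0
    M=cv2.moments(m,True);print(M['m10']/M['m00'],M['m01']/M['m00']) if M['m00'] else print('none')
    if k:print(np.abs(c['color'].astype(int)-old)[150:260,290:400].max())
    old=c['color'].astype(int)
cv2.imwrite('pics/s5.png',cv2.resize(c['color'][100:260,290:450],None,fx=3.6,fy=3.6))
```

```text
t 15.6833 tcp [586.7  19.5 279.6] w 36.5 yaw 2.98 tilt [ 0.001 -0.    -1.   ] q [-0.07  0.38  1.35  0.    1.41 -0.12] F [ 0.4  0.8 -0.3]
dp [ 0.5 -0.3 98.4] twz -0.02
348.6375 144.6
349.5217391304348 153.17391304347825
34
349.2916666666667 150.31944444444446
41
349.2153846153846 158.63076923076923
33
```

View pics/s5.png

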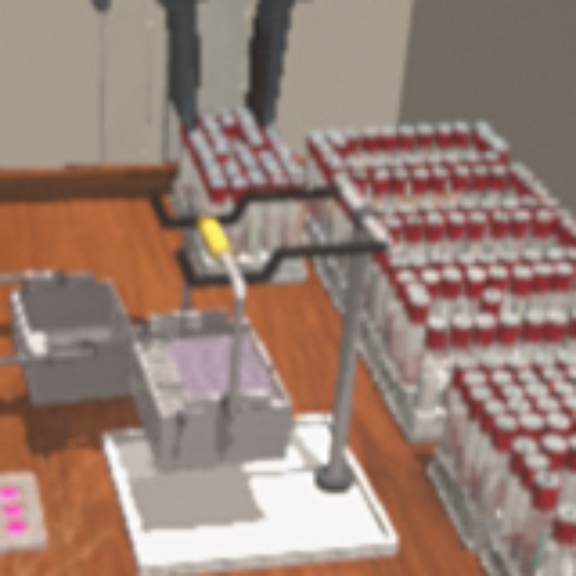

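The last crop shows the bar resting in both troughs with the yellow grip at (215,237). The basket hangs level and clear of the tray, and the fingers are well above. I'll let it settle and then hand in.

Call:
drive_tool(
  motion=[
    {"dp": [0,0,0],"twist": [0,0,0]},
    {"dp": [0,0,0],"twist": [0,0,0]},
    {"dp": [0,0,0],"twist": [0,0,0]},
    {"dp": [0,0,0],"twist": [0,0,0]},
    {"dp": [0,0,0],"twist": [0,0,0]},
    {"dp": [0,0,0],"twist": [0,0,0]},
    {"dp": [0,0,0],"twist": [0,0,0]},
    {"dp": [0,0,0],"twist": [0,0,0]},
    {"dp": [0,0,0],"twist": [0,0,0]},
    {"dp": [0,0,0],"twist": [0,0,0]},
    {"dp": [0,0,0],"twist": [0,0,0]},
    {"dp": [0,0,0],"twist": [0,0,0]},
  ],
)

```text
t: 16.88
tcp_pos: [586.5, 19.6, 278.9]
tool_rot: [-0.0, 0.688, 0.725, 0.0]
wrist_force: [-0.3, -0.6, 1.0]
width: 36.7
gripper_force: 0.0
```

```bash
python3 -c "
from workcell import r
print(r.job_done())"
```

```text
the job is handed in; nothing more can be done
None
```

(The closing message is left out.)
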